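Set the menu stand's telescopic leg to its mark and clamp it

TASK

Lift the lid of the grey stand case open until it rests back on its stop. Then, with the orange cam lever still open, draw the spring-loaded sliding leg out by its black crossbar until its yellow pointer lines up with the red length mark, and while the leg is held there squeeze the lever fully shut against the leg's fin. Finish still holding: the leg at the mark, fin and lever pinched between the fingers; leave the other things on the counter and in the case where they are.

Things in the scene. Friction and masses are not known exactly. Their poses are not given: they have to be found in the camera images.
- case: Grey stand case fixed to the counter, outside 200 (x) by 400 (y) by 80 mm high, walls 5 mm, lined floor 8 mm above the counter. Origin: centre of its underside. Its long side lies along its own y, the lid is hinged on its +x rim, the front (lid handle) side is -x. It stands at a varying place and yaw; everything in and on it turns with it. Along the floor inside runs a fixed aluminium rail parallel to y, centred on x = -20 mm, 34 mm wide, top 20 mm above the counter.
- lid (a joint): Angle of the case lid (200 by 400 by 8 mm, 0.45 kg), rad: 0 closed, 1.75 open on its stop (it rests there by itself), leaning back beyond upright. It falls shut if let go below upright and falls onto the stop by itself once past about 1.6.
- lid_hinge (a point): Middle of the lid's hinge line (the line runs along the case's y), at the case's x = +100 mm, 80 mm above the counter.
- lid_handle (a point): Middle of the round black bar handle of the lid, 10 mm thick, 110 mm long along the case's y. Its axis is 42 mm above the lid's upper face (37 mm clear gap under it; with the lid up, a finger stands in that gap, so open the fingers only a little to let go) and, lid closed, 185 mm from the hinge line towards the front and 130 mm above the counter; 15 mm from the lid's free edge. The bar can turn between lightly closed fingers that stay pointing down.
- leg (a joint): How far the sliding leg is drawn out along the case's +y, m: 0 fully in, 0.20 at most. A spring always draws it back to 0 with 3 to 4.5 N, also when the lever is shut, so it must be held. The leg (with fin, crossbar and lever) also has up to 4 mm of soft side play along the case's x either way (0.3 N per mm), so it settles between closing fingers that are a little off centre.
- leg_pointer (a point): Tip of the leg's yellow pointer, on the case's -x end of the leg's black crossbar, in the middle plane of the crossbar's 12 mm thickness; 69 mm above the counter. The crossbar is 104 mm wide along the case's x (from x = -69 to +35 mm in the case), 12 mm thick along y, from 36 to 74 mm above the counter. It stands square at the +y end of the fin, so fingers straddling fin and lever can push the leg out by pressing their sides in +y on the crossbar.
- fin (a point): Upright aluminium plate of the leg: 10 mm thick along the case's x, 72 mm long along y, 32 to 72 mm above the counter, standing on a 16 mm wide foot bar whose top is 32 mm above the counter. This point: centre of its underside, 42 mm on the -y side of the pointer, at the case's x = -20 mm. Its -x face is one of the two faces to pinch.
- lever_pivot (a point): The orange handle plate of the cam lever, 8 mm thick, 64 mm long, 42 to 72 mm above the counter, beside the fin on its +x side. This point: on the lever's upright pivot axis, at the lower edge of the plate; the pivot is 75 mm on the -y side of the pointer and 9.5 mm in +x from the middle of the fin. The plate runs from the pivot along its own +y, towards the crossbar; its +x face is the one to press.
- lever_tip (a point): Free end of the lever plate, at its mid thickness, 57 mm above the counter. Shut, it lies 9.5 mm in +x from the middle of the fin and 11 mm on the -y side of the pointer.
- lever (a joint): Angle of the cam lever, rad: 0 fully shut (flat along the fin, the two together 18.5 mm thick), 0.42 widest open; starts at 0.28 to 0.38, its tip swung out in +x. It stays where it is put; about 2 N at the tip moves it.
- mark: The red length mark: upright bar 8 by 5 by 66 mm on the inside of the case's front (-x) wall, 8 to 74 mm above the counter, continued by a red line 5 mm wide across the floor to the rail. Origin: centre of the upright bar's underside, axes as the case's. The leg is at the mark when the pointer is level with it along the case's y. The mark's place along y varies (70 to 160 mm of leg travel).
- spare_foot: Loose black rubber foot in the case, 26 mm across, 22 mm high. Origin: centre of underside. Leave alone.
- spare_knob: Loose black clamp knob in the case, 28 mm across, 28 mm high. Origin: centre of underside. Leave alone.
- milk_jug: Steel milk jug, 84 mm across, 95 mm high, on the counter. Origin: centre of underside. Leave alone.
- tamper: Steel coffee tamper, 58 mm across, 86 mm high. Origin: centre of underside. Leave alone.
- cup_a: White cup, 80 mm across, 62 mm high. Origin: centre of underside. Leave alone.
- cup_b: White cup, 80 mm across, 62 mm high. Origin: centre of underside. Leave alone.

How it is judged (in metres and radians):
On the way, in this order (a step that is already met when the one before it is completed fails the run):
1. the lid is open on its stop (value of joint lid above 1.68 rad), for 0.2 s.
2. the leg is drawn out to the mark (within 6 mm) with the lever still open (y of leg_pointer in the frame of mark between -0.006 and 0.006 m and value of joint lever above 0.15 rad), for 0.2 s.
3. the lever is shut with the leg at the mark, fin and lever pinched (y of leg_pointer in the frame of mark between -0.006 and 0.006 m and value of joint lever below 0.06 rad and contact force between the fingers and fin_plate above 1.5 N and contact force between the fingers and lever_plate above 1.5 N), for 0.2 s.
At the end, for the whole second after the job is handed in: The lid rests open on its stop (above 1.68 rad), the leg's pointer is within 6 mm of the red mark along the case's y and still, the lever is shut (below 0.06 rad), and the fingers still pinch fin and lever, each with more than 1.5 N (all of step 3 and value of joint lid above 1.68 rad and velocity of joint leg between -0.01 and 0.01 m/s); the arm keeps its last pose, push and grip.
It fails at once if the lever is shut while the leg is not at the mark (more than 12 mm off) (value of joint lever below 0.06 rad and (y of leg_pointer in the frame of mark below -0.012 m or y of leg_pointer in the frame of mark above 0.012 m)).
It fails at once if a bystander is moved by more than 30 mm (distance of any of spare_foot, spare_knob, milk_jug, tamper, cup_a, cup_b from where it was at the start of the episode above 0.03 m).
It also fails if it takes over 64 s, if anything falls off the work surface, if the arm or the gripper's body presses on something with over 40 N, if the wrist force passes 120 N, or if a joint passes its speed limit or range.

ROBOT

A 6-joint arm with a two-finger parallel gripper is mounted at the origin on the work surface. World frame = base frame: x ahead of the robot, y to its left, z up, the work surface at z = 0. Lengths are in m, angles in degrees, forces in N, time in s.
With the tool pointing down it reaches from about 0.4 to 0.825 m from the base axis. Payload 7 kg.
Tool frame: the origin (TCP) lies midway between the tips of the shut fingers; the grasp point (between the pads) lies 19 mm behind it; x points along the fingers, z is the direction in which the jaws open and shut, and the axes are right-handed (so a half turn about x gives the same grasp; the last joint's range is limited). The gripper opens to 88 mm and grips with 3 to 60 N. Pads are 19 mm wide; open, the fingers measure 130 mm over their backs; the gripper's body (78 mm by 193 mm) begins 47 mm behind the grasp point.
Start: joints at [-47.722, 20.546, 0.682, 0, -70.136, -16.507], TCP at [0.293, -0.608, 0.227] pointing down, gripper open.
Joint ranges: [-176.03, 176.03], [-82.01, 121.73], [-58.28, 71.71], [-173.87, 95.51], [-174.79, -0.11], [-173.66, 173.66]. Speed limits (degrees/s): [136.94, 136.94, 172.46, 180, 180, 180].

INTERFACE

Orientations are given as [roll, pitch, yaw] about the fixed x, y, z axes, in that order (R = Rz(yaw) Ry(pitch) Rx(roll)).
In Python, from plant import get_state, capture, close_job gives the robot as it stands.
- The arm moves only by the tool play_rows, never from a script. Its argument "series" is one flat list of numbers, 4 for each row, row after row: the shift along the tool's x, y, z in m, then the turn about the tool's x in rad. In form: [tx, ty, tz, spin, tx, ty, tz, spin, ...]. A call has exactly 5 rows; each row shifts and turns the commanded pose from where the row before left it, along the tool's axes as they then stand; what a row does not reach is not made up. A row lasts 1/12 s, in which the tool goes at most 41.7 mm and 7.16 degrees, less where a joint would pass 70% of its speed; a pose out of reach is approached as far as the arm can. A call is refused whole if a number of a shift passes 0.0417 or a number of a turn 0.125, either way. A call with a gripper value outside its range is refused whole. "jaw" is the opening in per cent of the stroke, from 0 (shut) to 100 (fully open), set as the call begins (left out, the last holds). The fingers move at their own pace and stop on an object; "squeeze" is the grip in N (left out, the last holds). Time passes only in rows, so rows that do not move let the fingers close, or fill a call up. It gives the time, the measured TCP pose, the force and the opening at its end, in the units of the state.
- get_state(): the state, without advancing time (a new reading comes with each control period).
- capture(name): name is "scene" or "top" or "wrist"; returns a dict with "img" (480x640x3 uint8, blue, green, red), "K" (3x3 intrinsics, pixels), "k1" (the pictures are not rectified: a ray, as slopes to the right and down, at radius r is drawn at 1 + k1 r^2 times it, then the intrinsics apply), "world_from_camera" (4x4, takes a point from camera to world coordinates). Camera axes: x right, y down, z forward; pixel columns grow to the right and rows downward; lengths in m; the calibration is good to about 2 mm. A picture is of the moment at which its call begins. There is no depth.
- close_job(): hands the job in, once; it reports no verdict.
The state is a dict: "time_s": time; "joints": joint angles; "qd": joint speeds; "joint_torque": joint torques, N m; "tcp_pos": TCP position; "eef_rot": TCP orientation; "contact_force": force on the tool from outside, world axes, zero at the start; "moment": the same for the moment, N m; "gripper_width": finger opening in m.
Only numpy, scipy, OpenCV 4.12 (cv2) and the standard library are available. Lean on these libraries where they do the work, as an engineer would, in place of code of your own. Each camera call takes 0.05 s, during which the arm holds its last target.

## Working session

There is one attempt and no reset: what is moved stays moved. The work goes in short steps, Python scripts to look and compute and a tool call to move; the robot and the scene stay as the last step left them, time stands still between calls to the robot, and variables do not carry over. Pictures are saved under pics/ and viewed, and the job is handed in when it is done.

Besides the shell and the picture viewer there is one more tool, called by a JSON object that holds its "api" and its "payload", one argument or row to a line. play_rows: Moves the arm, as the interface text tells. Its arguments: {"type":"object","properties":{"series":{"type":"array","items":{"type":"number"}},"jaw":{"type":"number"},"squeeze":{"type":"number"}},"required":["series"]}

```bash
ls; mkdir -p pics; python3 - <<'E'
from plant import *
import cv2,numpy as np
print(get_state())
for n in("scene","top"):
    c=capture(n);cv2.imwrite(f"pics/{n}0.png",c["img"]);print(n,c["K"],c["k1"],np.round(c["world_from_camera"],4))
E
```

```text
pics
{'time_s': 0.0, 'joints': array([-4.77227416e+01,  2.05909456e+01,  6.34183277e-01, -2.02667869e-02,
       -7.01363552e+01, -1.65087131e+01]), 'qd': array([-0.10584614,  0.03845599,  0.0148698 , -0.06879608,  0.01366794,
        0.07361855]), 'joint_torque': array([ 6.34924309e-04, -5.82719564e+01,  2.93068618e+01,  6.99757889e+00,
        6.84404396e-03, -1.67775456e-04]), 'tcp_pos': array([ 0.29322953, -0.60743681,  0.22563087]), 'eef_rot': array([  4.94693831,  89.90495275, 120.70858179]), 'contact_force': array([ 0.16178221, -0.23278278,  0.06578528]), 'moment': array([0.07107587, 0.02200852, 0.03471717]), 'gripper_width': 0.08790393347457852}
scene [[489.03534336   0.         321.20911032]
 [  0.         489.03534336 233.3357025 ]
 [  0.           0.           1.        ]] -0.13706026380079886 [[ 0.458   0.5756 -0.6774  1.3974]
 [ 0.8889 -0.3019  0.3445 -0.4251]
 [-0.0063 -0.76   -0.6499  0.9344]
 [ 0.      0.      0.      1.    ]]
top [[493.29474489   0.         316.45853102]
 [  0.         493.29474489 228.5535182 ]
 [  0.           0.           1.        ]] -0.010503972297582376 [[ 0.0139 -0.9972  0.0731  0.4733]
 [-0.9999 -0.0134  0.0066  0.0014]
 [-0.0056 -0.0732 -0.9973  1.1637]
 [ 0.      0.      0.      1.    ]]
```

View pics/scene0.png

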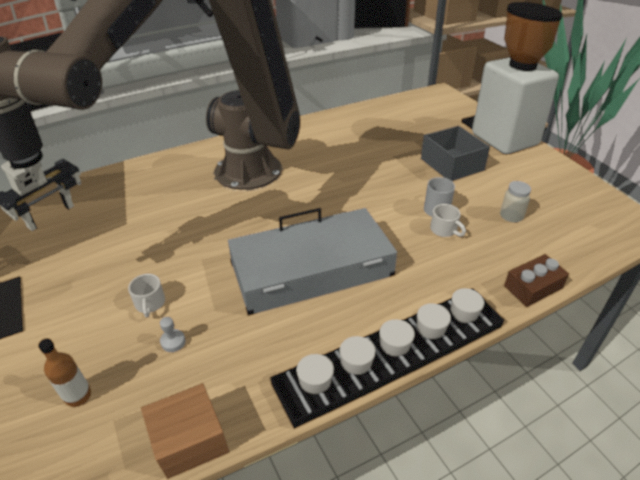

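View pics/top0.png

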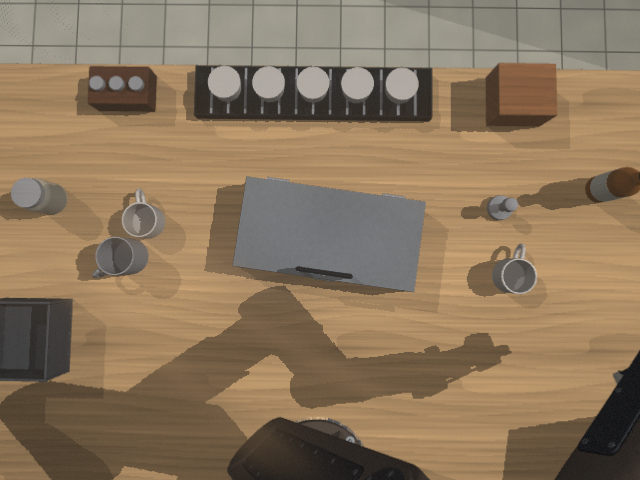

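The case has its front (handle) facing the robot. In the top view the lid corners are about (248,177), (425,202), (415,291) and (234,265), and the handle runs from (297,269) to (351,276).

```bash
cat > h.py <<'E'
from plant import *
import cv2,numpy as np
from scipy.spatial.transform import Rotation as R
def dist(c): return np.array([c["k1"],0,0,0,0.])
def ray(c,uv):
    p=cv2.undistortPoints(np.array([[uv]],float),c["K"],dist(c))[0,0]
    T=c["world_from_camera"]; return T[:3,3],T[:3,:3]@np.r_[p,1]
def onz(c,uv,z):
    o,d=ray(c,uv); return o+d*(z-o[2])/d[2]
def proj(c,P):
    T=c["world_from_camera"]; q=(np.atleast_2d(P)-T[:3,3])@T[:3,:3]
    return cv2.projectPoints(q,np.zeros(3),np.zeros(3),c["K"],dist(c))[0][:,0]
def crop(c,x0,y0,w,h,s,name):
    cv2.imwrite("pics/"+name,cv2.resize(c["img"][y0:y0+h,x0:x0+w],None,fx=s,fy=s,interpolation=cv2.INTER_CUBIC))
E
python3 - <<'E'
from h import *
c=capture("top");crop(c,215,160,230,145,3.4,"t1.png")
s=capture("scene");crop(s,215,195,200,125,4,"s1.png")
for uv in[(248,177),(425,202),(415,291),(234,265)]:print(onz(c,uv,.088))
for uv in[(297,269),(351,276)]:print(onz(c,uv,.13))
E
```

```text
[0.66412813 0.1611308  0.088     ]
[ 0.61374334 -0.22872986  0.088     ]
[ 0.41944524 -0.20668167  0.088     ]
[0.47015708 0.18699128 0.088     ]
[0.46379227 0.04774761 0.13      ]
[ 0.4508022  -0.06515003  0.13      ]
```

View pics/t1.png

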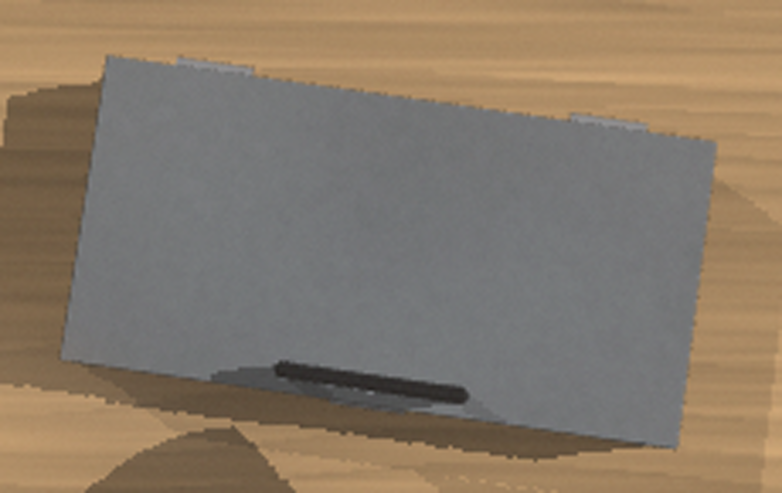

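View pics/s1.png

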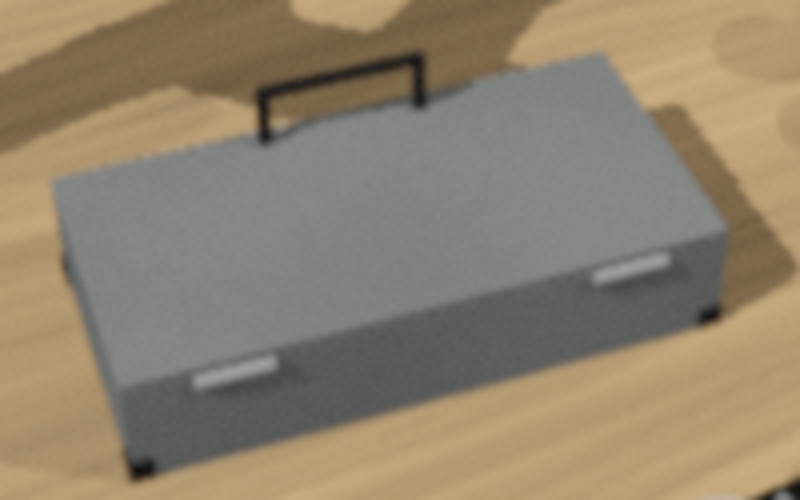

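```bash
python3 - <<'E'
from h import *
from scipy.optimize import least_squares
t=capture("top");s=capture("scene")
# order: (+x,+y),(+x,-y),(-x,-y),(-x,+y) lid top z=.088; handle ends
P=np.array([[.1,.2,.088],[.1,-.2,.088],[-.1,-.2,.088],[-.1,.2,.088],[-.085,.055,.13],[-.085,-.055,.13]])
T=np.array([[246.5,176.5],[425.6,201.8],[414.7,291.8],[233.2,265.6],[215+275/3.4,160+369/3.4],[215+468/3.4,160+395/3.4]])
S=np.array([[396.2,252.5],[245.5,292],[228.5,240],[365.7,208.5],[215+421/4,195+58/4],[215+263/4,195+93/4]])
def w(p):
    c,sn=np.cos(p[2]),np.sin(p[2]); q=P.copy(); q[:,0]=p[0]+c*P[:,0]-sn*P[:,1]; q[:,1]=p[1]+sn*P[:,0]+c*P[:,1]; return q
for A in("t","s","ts"):
    f=lambda p:np.r_[(proj(t,w(p))-T).ravel()*('t' in A),(proj(s,w(p))-S).ravel()*('s' in A)]
    r=least_squares(f,[.54,-.02,-.1]);print(A,r.x,np.degrees(r.x[2]),np.round(r.fun,1))
E
```

```text
t [ 0.54166097 -0.02049365 -0.12752203] -7.3064738531819495 [-0.3 -0.5  0.7 -0.5  0.1  0.3 -0.9  0.4  2.5  0.2 -2.1  0.   0.  -0.
 -0.  -0.  -0.  -0.   0.  -0.  -0.  -0.  -0.  -0. ]
s [ 0.54748827 -0.02221206 -0.12840201] -7.356893349273271 [ 0.  -0.   0.  -0.   0.  -0.  -0.  -0.   0.  -0.  -0.  -0.   1.9 -0.3
 -0.9  0.3 -1.1 -0.4  0.6 -1.1 -0.3  0.1 -0.1  0.3]
ts [ 0.54307052 -0.02075842 -0.12765462] -7.314071116533172 [-0.2 -1.1  0.8 -1.2  0.2 -0.3 -0.7 -0.2  2.6 -0.5 -2.  -0.6  1.4 -1.5
 -0.9 -1.1 -1.2 -1.5  0.2 -2.1 -0.6 -1.  -0.3 -0.8]
```

```bash
cat >> h.py <<'E'
CX,CY,YAW=0.542,-0.0205,np.radians(-7.33)
def c2w(p):
    p=np.asarray(p,float); c,s=np.cos(YAW),np.sin(YAW)
    return np.array([CX+c*p[0]-s*p[1],CY+s*p[0]+c*p[1],p[2]])
def w2c(p):
    c,s=np.cos(YAW),np.sin(YAW);d=np.array(p)-[CX,CY,0]
    return np.array([c*d[0]+s*d[1],-s*d[0]+c*d[1],d[2]])
def plan(target_case,st=None):
    """tool-frame shift (if unspun) to TCP target in case frame and spin to align jaws (tool z) with case x"""
    st=st or get_state()
    Rt=R.from_euler('xyz',st["eef_rot"],degrees=True).as_matrix()
    d=c2w(target_case)-st["tcp_pos"]
    x=np.array([np.cos(YAW),np.sin(YAW),0]); zc=Rt[:,2]
    a=np.arctan2(np.dot(np.cross(zc,x),Rt[:,0]),np.dot(zc,x))
    a2=(a+np.pi/2)%np.pi-np.pi/2
    print("t",round(st["time_s"],2),"tcp_case",np.round(w2c(st["tcp_pos"]),4),"w",np.round(st["gripper_width"],4),"F",np.round(st["contact_force"],1),"j6",round(st["joints"][5],1))
    print(" tool shift",np.round(Rt.T@d,4),"spin",round(a,3),"or",round(a2,3))
    print(" tool axes in case cols\n",np.round(np.array([[np.cos(YAW),np.sin(YAW),0],[-np.sin(YAW),np.cos(YAW),0],[0,0,1]])@Rt,3))
E
python3 - <<'E'
from h import *
plan([-.085,0,.2])
E
```

```text
t 0.3 tcp_case [-0.1717 -0.6141  0.2263] w 0.0877 F [-0.7  0.9 -0.6] j6 -16.5
 tool shift [ 0.0265 -0.408   0.4671] spin 2.148 or -0.993
 tool axes in case cols
 [[-0.    -0.838 -0.546]
 [ 0.    -0.546  0.838]
 [-1.     0.     0.001]]
```

{"api": "play_rows", "payload": {
  "series": [0,0,0,-0.1,0,0,0,-0.1,0,0,0,-0.1,0,0,0,-0.1,0,0,0,-0.1],
  "jaw": 50
}}

```text
time_s: 0.72
tcp_pos: [0.2934, -0.6078, 0.2265]
eef_rot: [-33.8, 90.0, 110.9]
contact_force: [1.1, -0.2, 0.3]
gripper_width: 0.0601
```

{"api": "play_rows", "payload": {
  "series": [0,0,0,-0.1,0,0,0,-0.1,0,0,0,-0.1,0,0,0,-0.1,0,0,0,-0.093]
}}

```text
time_s: 1.13
tcp_pos: [0.2934, -0.6078, 0.2265]
eef_rot: [-50.3, 90.0, 122.7]
contact_force: [0.7, -0.3, 0.0]
gripper_width: 0.0441
```

{"api": "play_rows", "payload": {
  "series": [0,-0.031,-0.0045,0,0,-0.031,-0.0045,0,0,-0.031,-0.0045,0,0,-0.031,-0.0045,0,0,-0.031,-0.0045,0]
}}

```text
time_s: 1.55
tcp_pos: [0.3356, -0.4557, 0.2264]
eef_rot: [-43.6, 90.0, 129.0]
contact_force: [1.8, 0.4, 0.4]
gripper_width: 0.0439
```

{"api": "play_rows", "payload": {
  "series": [0,-0.031,-0.0045,0,0,-0.031,-0.0045,0,0,-0.031,-0.0045,0,0,-0.031,-0.0045,0,0,-0.031,-0.0045,0]
}}

```text
time_s: 1.97
tcp_pos: [0.3777, -0.3047, 0.2267]
eef_rot: [171.8, 90.0, -15.6]
contact_force: [1.1, -0.1, -0.9]
gripper_width: 0.0437
```

{"api": "play_rows", "payload": {
  "series": [0,-0.031,-0.0045,0,0,-0.031,-0.0045,0,0,-0.031,-0.0045,0,0,-0.031,-0.0045,0,0,-0.031,-0.0045,0]
}}

```text
time_s: 2.38
tcp_pos: [0.4198, -0.1538, 0.2269]
eef_rot: [-166.0, 90.0, 6.7]
contact_force: [0.8, -0.3, 1.0]
gripper_width: 0.0442
```

{"api": "play_rows", "payload": {
  "series": [0,-0.031,-0.0045,0,0,-0.031,-0.0045,0,0,-0.031,-0.0045,0,0,-0.031,-0.0045,0,0,-0.031,-0.0045,0]
}}

```text
time_s: 2.8
tcp_pos: [0.4619, -0.0028, 0.2269]
eef_rot: [-145.4, 90.0, 27.3]
contact_force: [0.8, -1.4, 0.5]
gripper_width: 0.044
```

```bash
python3 - <<'E'
from h import *
plan([-.085,0,.111])
c=capture("wrist");cv2.imwrite("pics/w1.png",c["img"]);print(np.round(c["world_from_camera"],3))
c=capture("top");crop(c,215,160,230,145,3.4,"t2.png")
E
```

```text
t 2.8 tcp_case [-0.0817  0.0074  0.2269] w 0.044 F [ 0.8 -1.4  0.5] j6 -31.5
 tool shift [0.1159 0.0074 0.0034] spin -3.141 or 0.0
 tool axes in case cols
 [[ 0.001  0.    -1.   ]
 [ 0.    -1.    -0.   ]
 [-1.    -0.    -0.001]]
[[-0.992  0.123  0.035  0.452]
 [ 0.128  0.955  0.268 -0.076]
 [-0.001  0.27  -0.963  0.386]
 [ 0.     0.     0.     1.   ]]
```

View pics/w1.png

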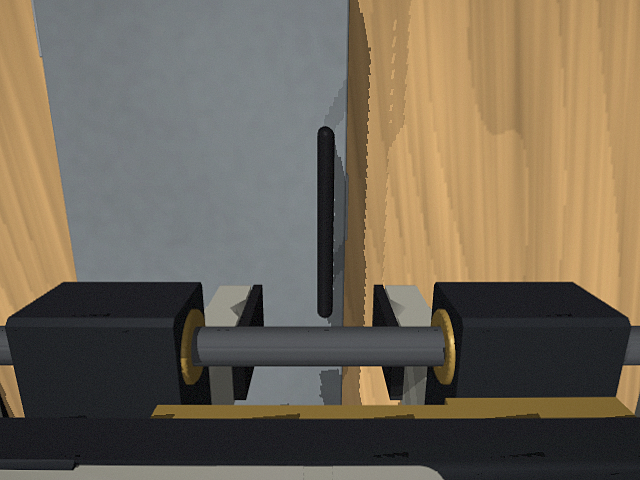

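The bar stands at column 325, from row 130 to 313, midway between the fingers (263 and 374). I'll triangulate it.

```bash
python3 - <<'E'
from h import *
c=capture("wrist")
for uv in((325,128),(325,316)): print(w2c(onz(c,uv,.13)))
for uv in((346,60),(346,300)): print(w2c(onz(c,uv,.088)))
for uv in((41,60),(76,280)): print(w2c(onz(c,uv,.088)))
E
```

```text
[-0.08546952 -0.05900582  0.13      ]
[-0.08639822  0.06010004  0.13      ]
[-0.09941311 -0.10095542  0.088     ]
[-0.1029158  0.0673033  0.088    ]
[ 0.09940516 -0.10103179  0.088     ]
[0.09891301 0.05209665 0.088     ]
```

{"api": "play_rows", "payload": {
  "series": [0.023,0.0015,0.0008,0,0.023,0.0015,0.0008,0,0.023,0.0015,0.0008,0,0.023,0.0015,0.0008,0,0.023,0.0015,0.0006,0]
}}

```text
time_s: 3.37
tcp_pos: [0.4567, -0.0123, 0.1108]
eef_rot: [-152.3, 90.0, 20.3]
contact_force: [0.9, 0.4, -0.3]
gripper_width: 0.0435
```

{"api": "play_rows", "payload": {
  "series": [0,0,0,0,0,0,0,0,0,0,0,0,0,0,0,0,0,0,0,0],
  "jaw": 0,
  "squeeze": 12
}}

```text
time_s: 3.78
tcp_pos: [0.458, -0.0112, 0.1129]
eef_rot: [-153.8, 89.9, 18.8]
contact_force: [0.2, -0.1, -0.5]
gripper_width: 0.0162
```

```bash
python3 - <<'E'
from h import *
plan([-.085,0,.111])
c=capture("wrist");cv2.imwrite("pics/w2.png",c["img"])
# arc waypoints from current: bar pos rel hinge
from math import *
prev=None
for k in range(0,51):
    th=1.74*(0.5-0.5*cos(pi*k/50)); a=atan2(.05,.185)+th; r=hypot(.05,.185)
    p=(-r*cos(a),r*sin(a))
    if prev: print(k,round(th,3),"tx %.4f tz %.4f"%(-(p[1]-prev[1]),-(p[0]-prev[0])))
    prev=p
E
```

```text
t 3.78 tcp_case [-0.0845 -0.0014  0.1129] w 0.0162 F [ 0.2 -0.1 -0.5] j6 -30.7
 tool shift [ 0.0019 -0.0014  0.0005] spin 3.142 or -0.0
 tool axes in case cols
 [[ 0.002 -0.    -1.   ]
 [ 0.001 -1.     0.   ]
 [-1.    -0.001 -0.002]]
1 0.002 tx -0.0003 tz -0.0001
2 0.007 tx -0.0010 tz -0.0003
3 0.015 tx -0.0016 tz -0.0004
4 0.027 tx -0.0022 tz -0.0006
5 0.043 tx -0.0028 tz -0.0009
6 0.061 tx -0.0034 tz -0.0011
7 0.083 tx -0.0039 tz -0.0014
8 0.108 tx -0.0045 tz -0.0017
9 0.135 tx -0.0049 tz -0.0020
10 0.166 tx -0.0054 tz -0.0024
11 0.2 tx -0.0058 tz -0.0028
12 0.236 tx -0.0061 tz -0.0032
13 0.274 tx -0.0064 tz -0.0037
14 0.315 tx -0.0067 tz -0.0042
15 0.359 tx -0.0068 tz -0.0047
16 0.404 tx -0.0069 tz -0.0052
17 0.451 tx -0.0069 tz -0.0057
18 0.5 tx -0.0069 tz -0.0063
19 0.55 tx -0.0068 tz -0.0068
20 0.601 tx -0.0066 tz -0.0073
21 0.654 tx -0.0063 tz -0.0078
22 0.707 tx -0.0060 tz -0.0083
23 0.761 tx -0.0056 tz -0.0087
24 0.815 tx -0.0052 tz -0.0091
25 0.87 tx -0.0047 tz -0.0094
26 0.925 tx -0.0042 tz -0.0096
27 0.979 tx -0.0036 tz -0.0098
28 1.033 tx -0.0031 tz -0.0099
29 1.086 tx -0.0025 tz -0.0099
30 1.139 tx -0.0019 tz -0.0099
31 1.19 tx -0.0014 tz -0.0098
32 1.24 tx -0.0009 tz -0.0096
33 1.289 tx -0.0004 tz -0.0093
34 1.336 tx 0.0001 tz -0.0090
35 1.381 tx 0.0004 tz -0.0087
36 1.425 tx 0.0008 tz -0.0082
37 1.466 tx 0.0011 tz -0.0078
38 1.504 tx 0.0013 tz -0.0073
39 1.54 tx 0.0015 tz -0.0068
40 1.574 tx 0.0016 tz -0.0062
41 1.605 tx 0.0016 tz -0.0057
42 1.632 tx 0.0016 tz -0.0051
43 1.657 tx 0.0016 tz -0.0045
44 1.679 tx 0.0015 tz -0.0039
45 1.697 tx 0.0013 tz -0.0033
46 1.713 tx 0.0011 tz -0.0027
47 1.725 tx 0.0009 tz -0.0021
48 1.733 tx 0.0007 tz -0.0015
49 1.738 tx 0.0004 tz -0.0009
50 1.74 tx 0.0001 tz -0.0003
```

{"api": "play_rows", "payload": {
  "series": [0,0,0,0,0,0,0,0,0,0,0,0,0,0,0,0,0,0,0,0]
}}

```text
time_s: 4.25
tcp_pos: [0.4565, -0.0112, 0.1124]
eef_rot: [-30.5, 90.0, 142.2]
contact_force: [-6.5, 1.5, 7.2]
gripper_width: 0.0092
```

{"api": "play_rows", "payload": {
  "series": [-0.0013,-0.0004,-0.0004,0,-0.0016,0,-0.0004,0,-0.0022,0,-0.0006,0,-0.0028,0,-0.0009,0,-0.0034,0,-0.0011,0]
}}

```text
time_s: 4.67
tcp_pos: [0.4594, -0.0116, 0.1226]
eef_rot: [13.1, 89.9, -174.2]
contact_force: [-6.8, 0.9, -1.5]
gripper_width: 0.0097
```

{"api": "play_rows", "payload": {
  "series": [-0.0039,0,-0.0014,0,-0.0045,0,-0.0017,0,-0.0049,0,-0.002,0,-0.0054,0,-0.0024,0,-0.0058,0,-0.0028,0]
}}

```text
time_s: 5.08
tcp_pos: [0.469, -0.0129, 0.1471]
eef_rot: [9.1, 89.8, -178.2]
contact_force: [-7.8, 1.9, 0.3]
gripper_width: 0.0093
```

```bash
python3 - <<'E'
from h import *
plan([-.085,0,.111])
c=capture("scene");crop(c,200,100,240,200,3,"s3.png")
E
```

```text
t 5.08 tcp_case [-0.0734 -0.0018  0.1471] w 0.0093 F [-7.8  1.9  0.3] j6 -29.8
 tool shift [ 0.0362 -0.0018  0.0115] spin 3.141 or -0.001
 tool axes in case cols
 [[-0.004 -0.001 -1.   ]
 [-0.001 -1.     0.001]
 [-1.     0.001  0.004]]
```

View pics/s3.png

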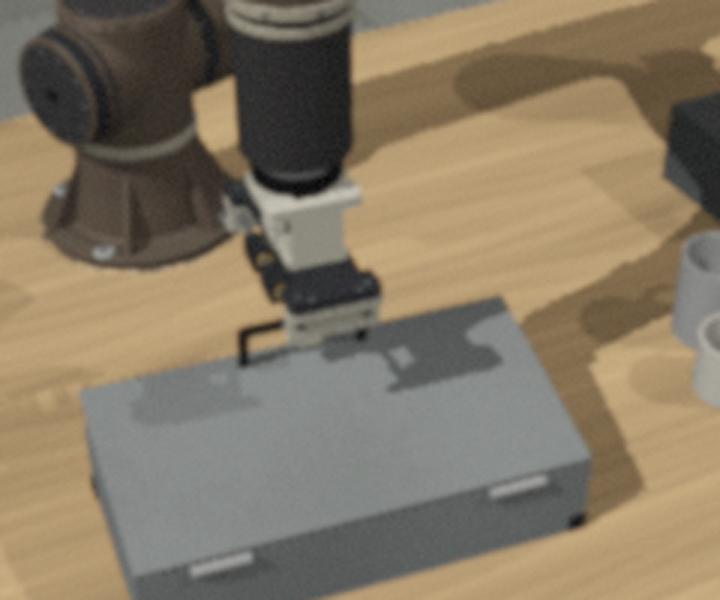

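{"api": "play_rows", "payload": {
  "series": [-0.0061,0,-0.0027,0,-0.0064,0,-0.0032,0,-0.0067,0,-0.0037,0,-0.0068,0,-0.0042,0,-0.0069,0,-0.0052,0]
}}

```text
time_s: 5.55
tcp_pos: [0.489, -0.0154, 0.1808]
eef_rot: [17.9, 89.9, -169.4]
contact_force: [-6.9, 1.0, 1.9]
gripper_width: 0.0096
```

{"api": "play_rows", "payload": {
  "series": [-0.0069,0,-0.0057,0,-0.0069,0,-0.0063,0,-0.0068,0,-0.0068,0,-0.0066,0,-0.0073,0,-0.0063,0,-0.0078,0]
}}

```text
time_s: 5.97
tcp_pos: [0.522, -0.0198, 0.2155]
eef_rot: [12.8, 89.9, -174.5]
contact_force: [-14.6, 1.3, 12.7]
gripper_width: 0.0095
```

{"api": "play_rows", "payload": {
  "series": [-0.006,0,-0.0083,0,-0.0056,0,-0.0087,0,-0.0052,0,-0.0091,0,-0.0047,0,-0.0094,0,-0.0042,0,-0.0096,0]
}}

```text
time_s: 6.38
tcp_pos: [0.5691, -0.0258, 0.2418]
eef_rot: [170.5, 89.9, -16.9]
contact_force: [-4.0, -1.3, 4.2]
gripper_width: 0.0095
```

{"api": "play_rows", "payload": {
  "series": [-0.0036,0,-0.0098,0,-0.0031,0,-0.0099,0,-0.0025,0,-0.0099,0,-0.0019,0,-0.0099,0,-0.0014,0,-0.0098,0]
}}

```text
time_s: 6.8
tcp_pos: [0.6183, -0.0322, 0.2533]
eef_rot: [166.3, 89.9, -21.1]
contact_force: [-2.5, -3.0, 2.8]
gripper_width: 0.0093
```

```bash
python3 - <<'E'
from h import *
plan([.1-.1916*np.cos(.264+1.19),0,.08+.1916*np.sin(.264+1.19)-.019])
c=capture("scene");crop(c,200,50,240,200,3,"s4.png")
E
```

```text
t 6.8 tcp_case [ 0.0772 -0.0019  0.2533] w 0.0093 F [-2.5 -3.   2.8] j6 -22.5
 tool shift [ 0.002  -0.0019 -0.0005] spin 3.142 or -0.0
 tool axes in case cols
 [[ 0.002 -0.    -1.   ]
 [-0.    -1.     0.   ]
 [-1.     0.    -0.002]]
```

View pics/s4.png

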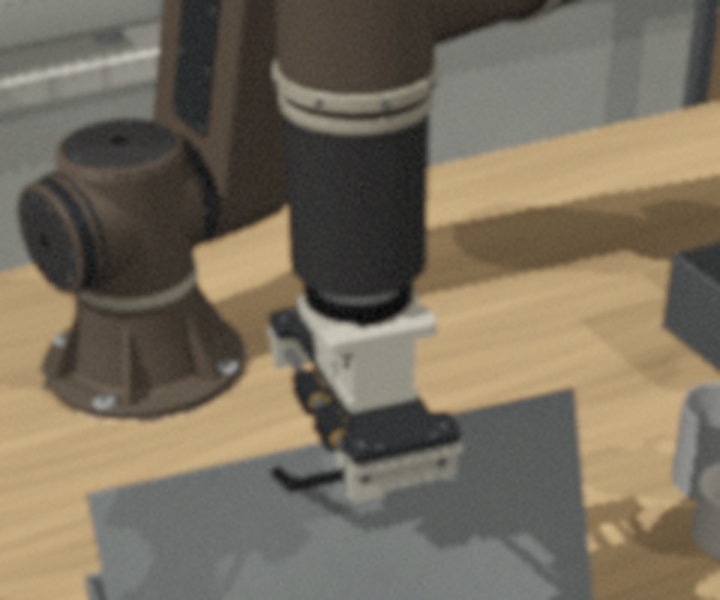

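Lid following nicely (~1.19 rad); continuing the arc.

{"api": "play_rows", "payload": {
  "series": [-0.0005,0,-0.0096,0,0,0,-0.0094,0,0.0004,0,-0.009,0,0.0006,0,-0.0087,0,0.0009,0,-0.0082,0]
}}

```text
time_s: 7.27
tcp_pos: [0.6633, -0.0381, 0.2519]
eef_rot: [168.5, 89.8, -18.8]
contact_force: [-1.3, -3.1, 4.6]
gripper_width: 0.0097
```

{"api": "play_rows", "payload": {
  "series": [0.0012,0,-0.0078,0,0.0014,0,-0.0073,0,0.0016,0,-0.0068,0,0.0017,0,-0.0062,0,0.0017,0,-0.0057,0]
}}

```text
time_s: 7.68
tcp_pos: [0.6966, -0.0423, 0.2437]
eef_rot: [167.2, 89.9, -20.2]
contact_force: [0.4, -4.2, 4.5]
gripper_width: 0.0095
```

{"api": "play_rows", "payload": {
  "series": [0.0017,0,-0.0051,0,0.0017,0,-0.0045,0,0.0016,0,-0.0039,0,0.0014,0,-0.0033,0,0.0012,0,-0.0027,0]
}}

```text
time_s: 8.1
tcp_pos: [0.7158, -0.0448, 0.236]
eef_rot: [166.3, 89.9, -21.0]
contact_force: [1.2, -4.6, 4.7]
gripper_width: 0.0093
```

{"api": "play_rows", "payload": {
  "series": [0.0009,0,-0.0021,0,0.0007,0,-0.0015,0,0.0004,0,-0.0009,0,0.0001,0,-0.0003,0,0,0,0,0]
}}

```text
time_s: 8.52
tcp_pos: [0.7204, -0.0454, 0.2338]
eef_rot: [166.8, 89.9, -20.5]
contact_force: [2.1, -4.4, 4.1]
gripper_width: 0.0094
```

```bash
python3 - <<'E'
from h import *
plan([.1-.1916*np.cos(.264+1.74),0,.08+.1916*np.sin(.264+1.74)-.019])
c=capture("scene");crop(c,200,50,240,200,3,"s5.png")
E
```

```text
t 8.52 tcp_case [ 0.1801 -0.0019  0.2338] w 0.0094 F [ 2.1 -4.4  4.1] j6 -19.2
 tool shift [-0.0011 -0.0019 -0.0004] spin 3.141 or -0.0
 tool axes in case cols
 [[ 0.002 -0.    -1.   ]
 [-0.001 -1.     0.   ]
 [-1.     0.001 -0.002]]
```

View pics/s5.png

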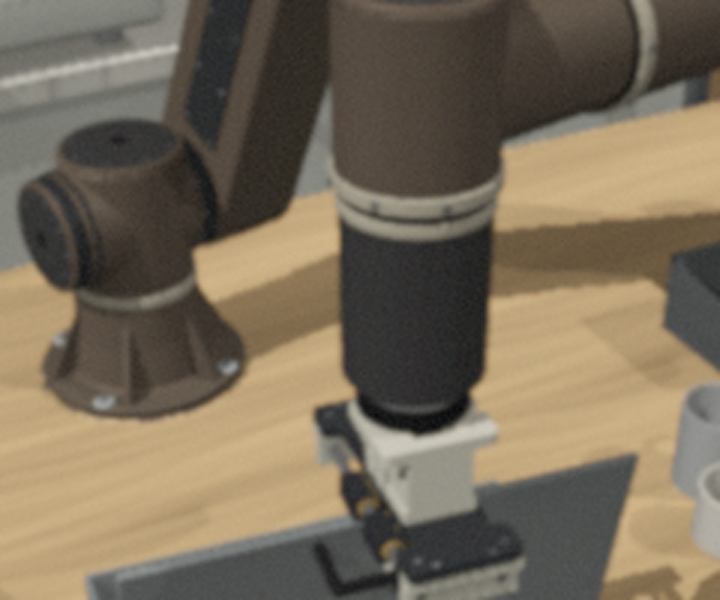

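{"api": "play_rows", "payload": {
  "series": [0,0,0,0,0,0,0,0,0,0,0,0,0,0,0,0,0,0,0,0],
  "jaw": 26
}}

```text
time_s: 8.98
tcp_pos: [0.7189, -0.0442, 0.2328]
eef_rot: [-19.2, 90.0, 153.5]
contact_force: [-0.4, -0.3, -0.2]
gripper_width: 0.0226
```

{"api": "play_rows", "payload": {
  "series": [-0.003,0,0,0,-0.008,0,0,0,-0.012,0,0,0,-0.014,0,0,0,-0.014,0,0,0]
}}

```text
time_s: 9.4
tcp_pos: [0.7192, -0.0447, 0.2862]
eef_rot: [-178.0, 89.9, -5.4]
contact_force: [-0.5, -0.6, -0.1]
gripper_width: 0.0227
```

```bash
python3 - <<'E'
from h import *
plan([-.016,0,.3])
c=capture("scene");crop(c,200,50,240,200,3,"s6.png")
c=capture("top");cv2.imwrite("pics/t6.png",c["img"])
E
```

```text
t 9.4 tcp_case [ 0.1788 -0.0014  0.2862] w 0.0227 F [-0.5 -0.6 -0.1] j6 -19.2
 tool shift [-0.014  -0.0014  0.1948] spin -3.142 or 0.0
 tool axes in case cols
 [[ 0.001  0.    -1.   ]
 [ 0.    -1.    -0.   ]
 [-1.    -0.    -0.001]]
```

View pics/s6.png

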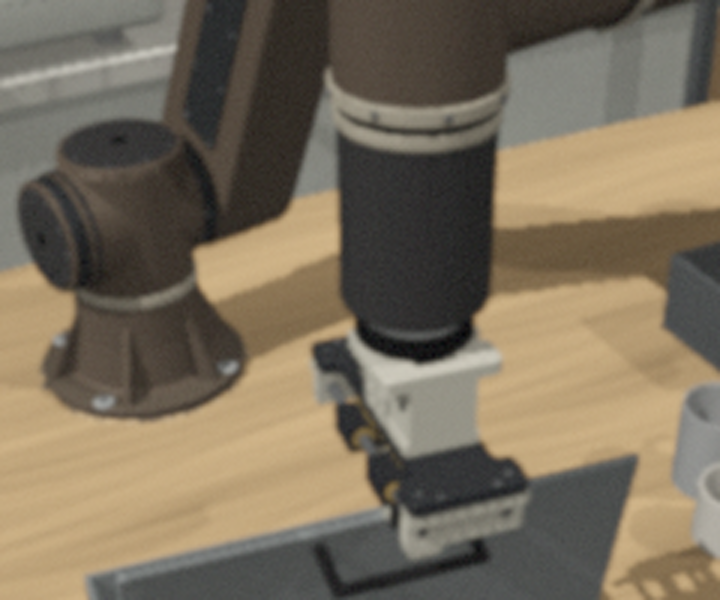

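View pics/t6.png

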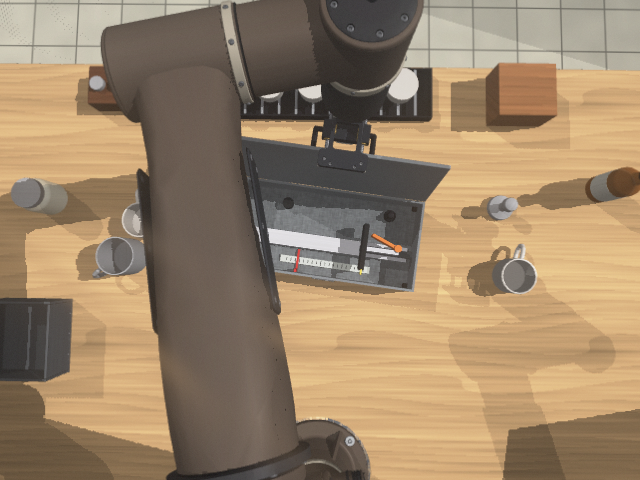

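Lid is on its stop. The top view shows the crossbar at about (365,247), the lever pivot at (400,249) with its tip at (373,237), and the mark at about (297,260). I'll raise the tool and move over the case.

{"api": "play_rows", "payload": {
  "series": [-0.015,0,0,0,-0.015,0,0,0,-0.005,0,0.01,0,0,0,0.025,0,0,0,0.03,0]
}}

```text
time_s: 9.92
tcp_pos: [0.6541, -0.0363, 0.3183]
eef_rot: [-0.9, 90.0, 171.7]
contact_force: [-0.8, 1.4, 1.1]
gripper_width: 0.0229
```

{"api": "play_rows", "payload": {
  "series": [0,0.02,0.03,0,0,0.02,0.03,0,0,0.02,0.03,0,0,0.02,0.03,0,0,0.015,0.01,0],
  "jaw": 100
}}

```text
time_s: 10.33
tcp_pos: [0.5093, -0.1147, 0.3202]
eef_rot: [-144.0, 89.9, 28.7]
contact_force: [-0.6, -1.5, 0.3]
gripper_width: 0.0507
```

```bash
python3 - <<'E'
from h import *
plan([-.016,-.1,.3])
c=capture("top");crop(c,215,120,240,180,3.3,"t7.png")
c=capture("wrist");cv2.imwrite("pics/w7.png",c["img"])
E
```

```text
t 10.33 tcp_case [-0.0204 -0.0976  0.3202] w 0.0507 F [-0.6 -1.5  0.3] j6 -16.2
 tool shift [ 0.0203  0.0024 -0.0044] spin 3.142 or -0.0
 tool axes in case cols
 [[ 0.001 -0.    -1.   ]
 [ 0.001 -1.     0.   ]
 [-1.    -0.001 -0.001]]
```

View pics/t7.png

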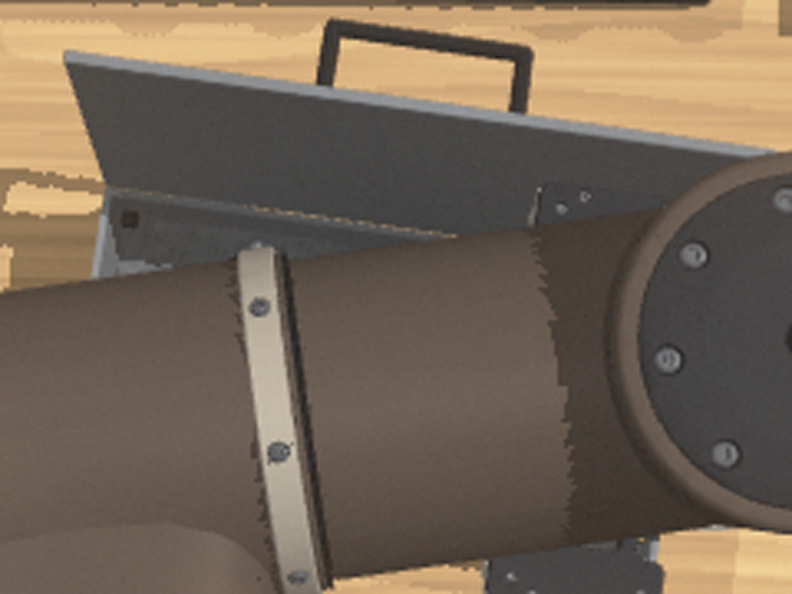

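View pics/w7.png

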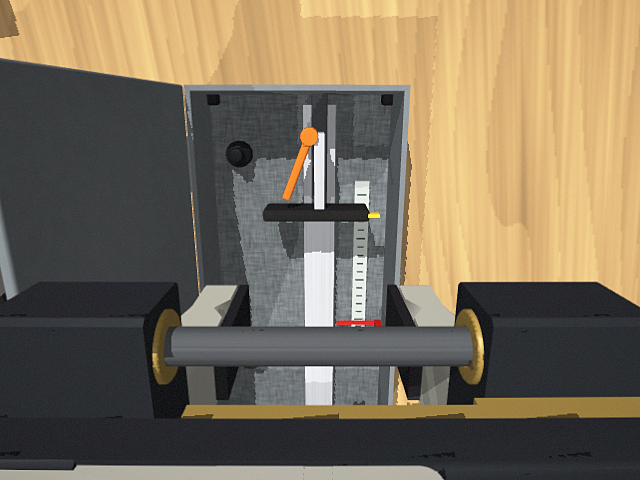

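In the wrist view the pointer is at (379,215), the crossbar at rows 206-219, the fin from (320,133) to (320,207), the lever tip at (287,198), and the red mark at (372,323). The knob at (239,153) is clear of the path.

```bash
python3 - <<'E'
from h import *
c=capture("wrist");crop(c,225,90,190,150,4,"w7a.png");crop(c,320,300,80,40,8,"w7b.png")
E
```

```text
(no output)
```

View pics/w7a.png

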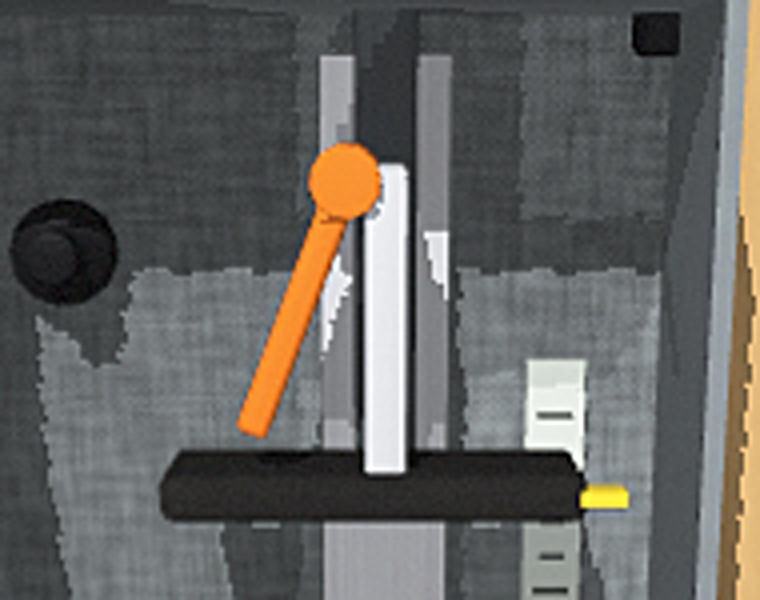

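View pics/w7b.png

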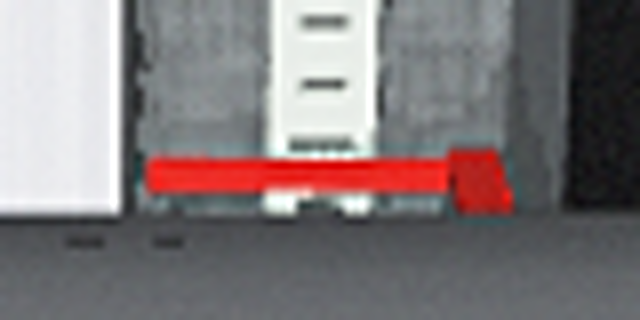

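```bash
python3 - <<'E'
from h import *
c=capture("wrist")
f=lambda u,v,z:print(np.round(w2c(onz(c,(u,v),z)),4))
print("mark line");f(357,321.9,.008)
print("pointer");f(225+605/4,90+495/4,.069)
print("crossbar top back edge");f(225+300/4,90+451/4,.074);f(225+500/4,90+451/4,.074)
print("crossbar top front edge?");f(225+300/4,90+488/4,.074)
print("fin top ends");f(225+393/4,90+165/4,.072);f(225+387/4,90+473/4,.072)
print("fin top sides");f(225+365/4,90+400/4,.072);f(225+408/4,90+400/4,.072)
print("lever tip corners");f(225+237/4,90+427/4,.072);f(225+266/4,90+438/4,.072);print("pivot");f(225+346/4,90+180/4,.072)
E
```

```text
mark line
[-0.0648  0.0667  0.008 ]
pointer
[-0.0749 -0.0804  0.069 ]
crossbar top back edge
[-0.0006 -0.0924  0.074 ]
[-0.0486 -0.0923  0.074 ]
crossbar top front edge?
[-0.0005 -0.0833  0.074 ]
fin top ends
[-0.0228 -0.1591  0.072 ]
[-0.0215 -0.0866  0.072 ]
fin top sides
[-0.0162 -0.1044  0.072 ]
[-0.0265 -0.1044  0.072 ]
lever tip corners
[ 0.0146 -0.0979  0.072 ]
[ 0.0077 -0.0952  0.072 ]
pivot
[-0.0119 -0.1557  0.072 ]
```

```bash
python3 - <<'E'
from h import *
c=capture("wrist")
print(w2c(onz(c,(239,153),.034)))
c=capture("top")
print(w2c(onz(c,(288,203),.03)),w2c(onz(c,(390,215),.034)))
plan([-.0163,-.115,.043])
E
```

```text
[ 0.06353893 -0.13593668  0.034     ]
[0.0599407  0.10461016 0.03      ] [ 0.06500146 -0.13204754  0.034     ]
t 10.63 tcp_case [-0.016  -0.096   0.3191] w 0.0746 F [-0.5  0.3 -0. ] j6 -16.2
 tool shift [0.2761 0.019  0.0003] spin 3.142 or -0.0
 tool axes in case cols
 [[ 0. -0. -1.]
 [ 0. -1.  0.]
 [-1. -0. -0.]]
```

{"api": "play_rows", "payload": {
  "series": [0.035,0.0035,-0.0008,0,0.035,0.0035,-0.0008,0,0.035,0.0035,-0.0008,0,0.035,0.0035,-0.0008,0,0.035,0.0035,-0.0008,0],
  "jaw": 91
}}

```text
time_s: 11.05
tcp_pos: [0.5156, -0.1315, 0.1422]
eef_rot: [6.2, 90.0, 178.9]
contact_force: [0.8, 0.1, -1.2]
gripper_width: 0.0797
```

```bash
python3 - <<'E'
from h import *
plan([-.0163,-.115,.043])
c=capture("wrist");cv2.imwrite("pics/w8.png",c["img"])
E
```

```text
t 11.05 tcp_case [-0.012  -0.1134  0.1422] w 0.0797 F [ 0.8  0.1 -1.2] j6 -14.1
 tool shift [0.0992 0.0016 0.0043] spin -3.141 or 0.001
 tool axes in case cols
 [[-0.     0.001 -1.   ]
 [-0.    -1.    -0.001]
 [-1.     0.     0.   ]]
```

View pics/w8.png

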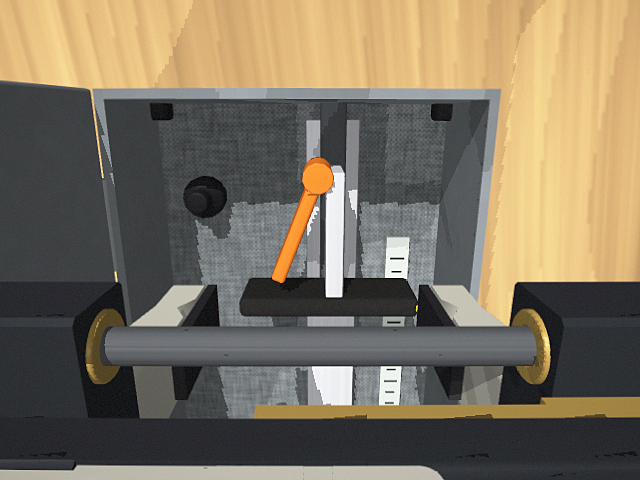

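```bash
python3 - <<'E'
from h import *
c=capture("wrist");s=get_state();t=w2c(s["tcp_pos"])
w=.04
for dx in(-w,w):
  for dy in(-.0095,.0095): print(dx,dy,proj(c,c2w(t+[dx,dy,0])),proj(c,c2w(t+[dx,dy,.038])))
E
```

```text
-0.04 -0.0095 [[417.04895185 287.42734447]] [[445.96319048 334.45879914]]
-0.04 0.0095 [[414.12411847 331.2420021 ]] [[441.10106021 388.12341765]]
0.04 -0.0095 [[212.42159265 288.4982089 ]] [[184.32932278 336.1024991 ]]
0.04 0.0095 [[215.66356052 332.47285656]] [[189.5758071  390.00183326]]
```

{"api": "play_rows", "payload": {
  "series": [0.022,0.0004,0.001,0,0.022,0.0004,0.001,0,0.022,0.0004,0.001,0,0.02,0.0004,0.001,0,0.0125,0,0,0]
}}

```text
time_s: 11.57
tcp_pos: [0.5119, -0.1325, 0.0456]
eef_rot: [37.3, 90.0, -150.0]
contact_force: [-0.0, 0.6, 0.2]
gripper_width: 0.0794
```

```bash
python3 - <<'E'
from h import *
plan([-.0163,-.0972,.043])
c=capture("wrist");cv2.imwrite("pics/w9.png",c["img"])
E
```

```text
t 11.57 tcp_case [-0.0156 -0.1149  0.0456] w 0.0794 F [-0.   0.6  0.2] j6 -14.1
 tool shift [ 0.0026 -0.0177  0.0007] spin -3.141 or 0.001
 tool axes in case cols
 [[-0.     0.001 -1.   ]
 [-0.    -1.    -0.001]
 [-1.     0.     0.   ]]
```

View pics/w9.png

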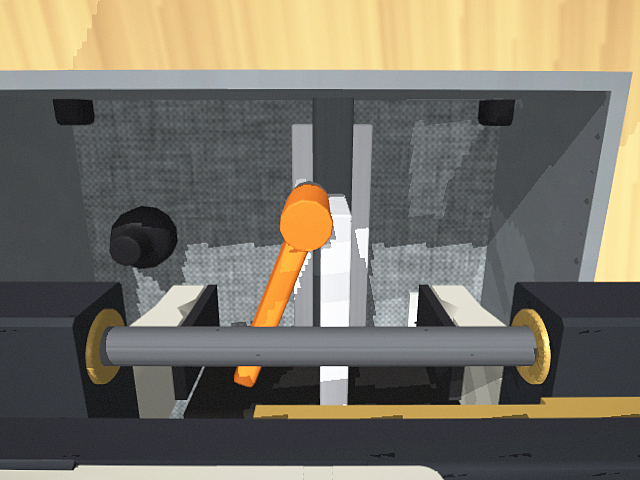

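{"api": "play_rows", "payload": {
  "series": [0.001,-0.003,0,0,0.001,-0.004,0,0,0,-0.004,0,0,0,-0.004,0,0,0,-0.005,0,0]
}}

```text
time_s: 12.03
tcp_pos: [0.5144, -0.1127, 0.0449]
eef_rot: [-178.9, 89.9, -6.2]
contact_force: [-1.2, -3.0, 3.2]
gripper_width: 0.0797
```

{"api": "play_rows", "payload": {
  "series": [0,-0.007,0,0,0,-0.008,0,0,0,-0.009,0,0,0,-0.009,0,0,0,-0.009,0,0]
}}

```text
time_s: 12.45
tcp_pos: [0.5192, -0.0706, 0.044]
eef_rot: [163.7, 90.0, -23.6]
contact_force: [-0.3, -5.1, 4.6]
gripper_width: 0.0799
```

```bash
python3 - <<'E'
from h import *
plan([-.0163,.0505,.043])
c=capture("wrist");cv2.imwrite("pics/w10.png",c["img"])
im=cv2.imread("pics/t6.png");cv2.imwrite("pics/t6c.png",cv2.resize(im[215:295,270:430],None,fx=5,fy=5,interpolation=cv2.INTER_CUBIC))
E
```

```text
t 12.45 tcp_case [-0.0163 -0.0526  0.044 ] w 0.0799 F [-0.3 -5.1  4.6] j6 -21.1
 tool shift [ 0.001  -0.1031  0.    ] spin -3.142 or 0.0
 tool axes in case cols
 [[ 0.  0. -1.]
 [-0. -1. -0.]
 [-1.  0. -0.]]
```

View pics/w10.png

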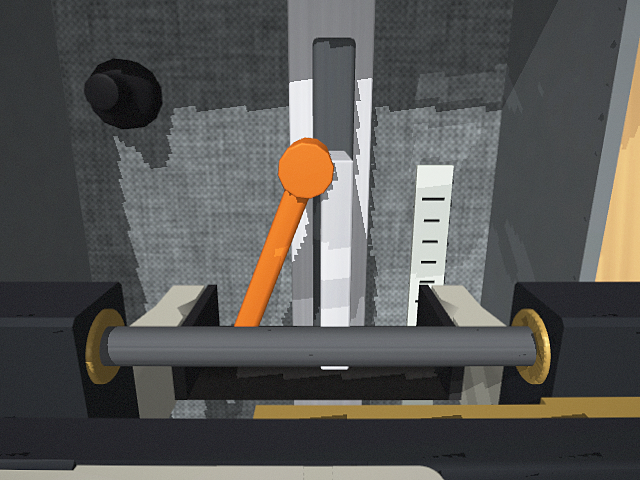

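View pics/t6c.png

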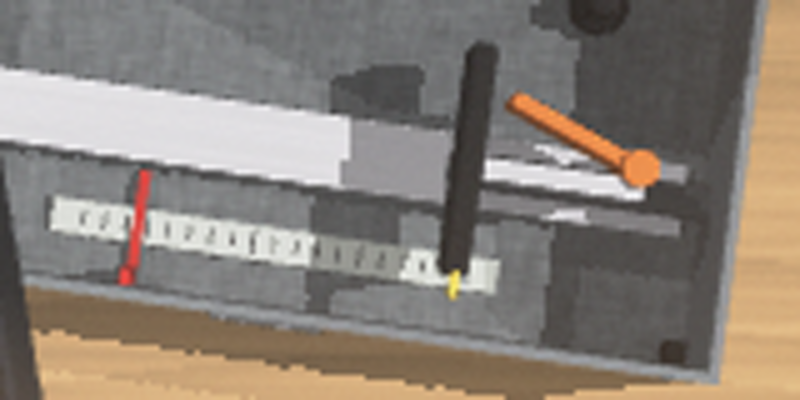

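```bash
python3 - <<'E'
from h import *
c=capture("top")
f=lambda c,u,v,z:np.round(w2c(onz(c,(u,v),z)),4)
print("ptr",f(c,270+454/5,215+283/5,.069),"line",f(c,270+140/5,215+215/5,.008),"up",f(c,270+129/5,215+268/5,.074))
print("fin back end",f(c,270+643/5,215+193/5,.072),"pivot",f(c,270+641/5,215+167/5,.072))
w=capture("wrist");crop(w,260,120,110,70,7,"w10c.png")
print("now fin end",f(w,341,160,.072),f(w,341,152,.032),"pivot",f(w,306,170,.075)); plan([0,0,0])
E
```

```text
ptr [-0.0729 -0.0801  0.069 ] line [-0.0624  0.0644  0.008 ] up [-0.0866  0.0629  0.074 ]
fin back end [-0.0219 -0.1572  0.072 ] pivot [-0.0106 -0.1548  0.072 ]
now fin end [-0.024  -0.1133  0.072 ] [-0.0261 -0.1127  0.032 ] pivot [-0.0135 -0.1107  0.075 ]
t 12.6 tcp_case [-0.0164 -0.0525  0.0437] w 0.08 F [-0.1 -3.1  1.8] j6 -21.0
 tool shift [ 0.0437 -0.0525 -0.0164] spin -3.14 or 0.001
 tool axes in case cols
 [[-0.     0.001 -1.   ]
 [ 0.    -1.    -0.001]
 [-1.    -0.     0.   ]]
```

View pics/w10c.png

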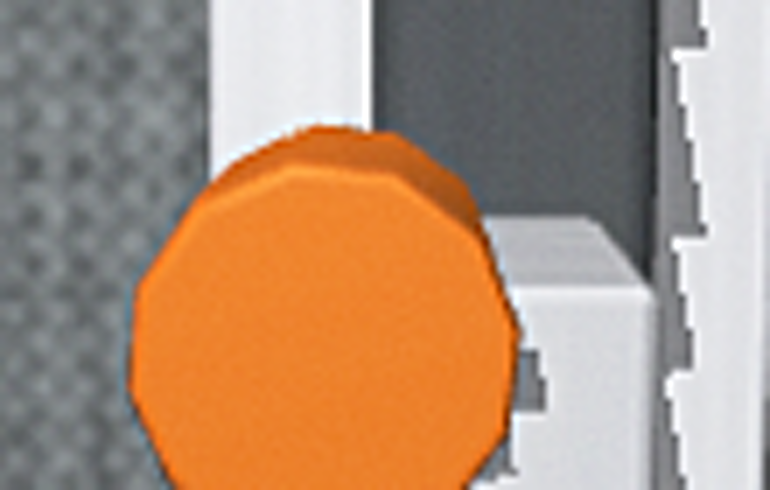

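{"api": "play_rows", "payload": {
  "series": [0,-0.006,0,0,0,-0.01,0,0,0,-0.011,0,0,0,-0.012,0,0,0,-0.012,0,0]
}}

```text
time_s: 13.02
tcp_pos: [0.5251, -0.021, 0.0436]
eef_rot: [36.8, 89.9, -150.6]
contact_force: [-0.1, -5.8, 3.6]
gripper_width: 0.0797
```

{"api": "play_rows", "payload": {
  "series": [0,-0.011,0,0,0,-0.011,0,0,0,-0.01,0,0,0,-0.008,0,0,0,-0.0045,0,0]
}}

```text
time_s: 13.43
tcp_pos: [0.531, 0.0239, 0.0436]
eef_rot: [29.3, 90.0, -158.0]
contact_force: [-0.8, -4.9, 3.4]
gripper_width: 0.0799
```

```bash
python3 - <<'E'
from h import *
plan([-.0163,.0505,.043])
c=capture("wrist");cv2.imwrite("pics/w11.png",c["img"])
c=capture("top");cv2.imwrite("pics/t11.png",c["img"])
E
```

```text
t 13.43 tcp_case [-0.0165  0.0426  0.0436] w 0.0799 F [-0.8 -4.9  3.4] j6 -31.0
 tool shift [ 0.0006 -0.0079 -0.0002] spin -3.141 or 0.0
 tool axes in case cols
 [[-0.001  0.    -1.   ]
 [-0.    -1.    -0.   ]
 [-1.     0.     0.001]]
```

View pics/w11.png

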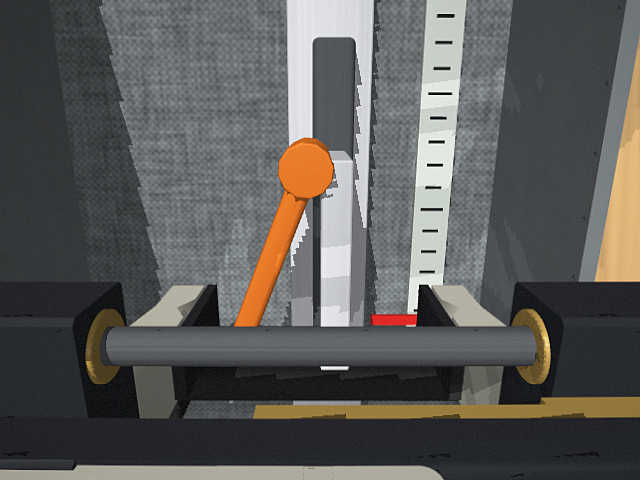

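View pics/t11.png

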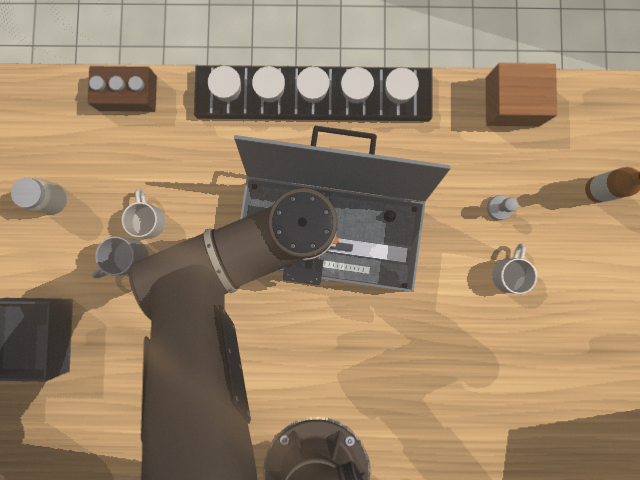

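```bash
python3 - <<'E'
from h import *
w=capture("wrist");crop(w,350,295,90,50,8,"w11c.png");crop(w,260,130,110,60,7,"w11d.png")
f=lambda c,u,v,z:np.round(w2c(onz(c,(u,v),z)),4)
for r in(314,315,316,325):print(r,f(w,395,r,.008))
print("fin end",f(w,341,160.5,.072),f(w,341,151,.032))
E
```

```text
314 [-0.0557  0.0628  0.008 ]
315 [-0.0557  0.0633  0.008 ]
316 [-0.0557  0.0639  0.008 ]
325 [-0.056   0.0688  0.008 ]
fin end [-0.0242 -0.0186  0.072 ] [-0.0263 -0.0185  0.032 ]
```

View pics/w11c.png

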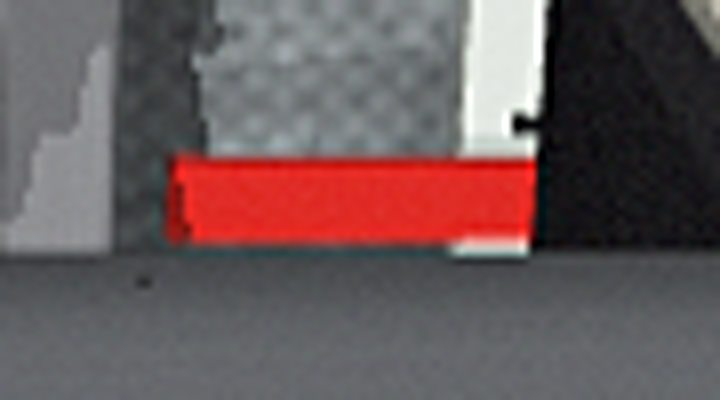

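View pics/w11d.png

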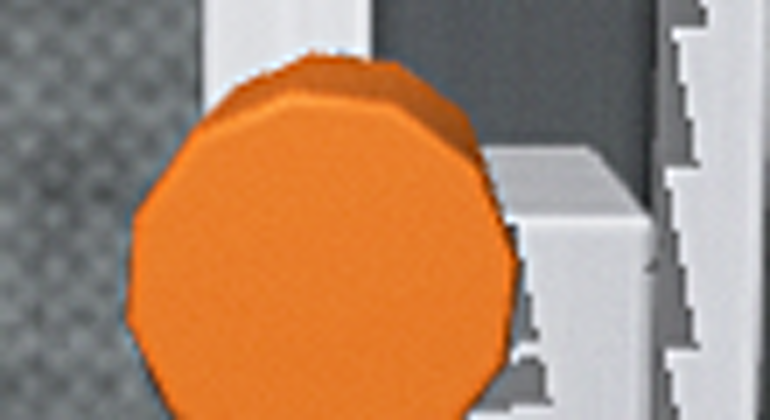

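```bash
python3 - <<'E'
from h import *
w=capture("wrist");crop(w,250,360,180,45,4.4,"w11e.png");crop(w,230,310,60,40,8,"w11f.png")
f=lambda c,u,v,z:np.round(w2c(onz(c,(u,v),z)),4)
for r in(368,370,372):print(r,f(w,335,r,.072))
s=get_state();print(s["gripper_width"],w2c(s["tcp_pos"]))
E
```

```text
368 [-0.0232  0.0522  0.072 ]
370 [-0.0232  0.053   0.072 ]
372 [-0.0233  0.0538  0.072 ]
0.07976358519679885 [-0.01651262  0.041983    0.04359845]
```

View pics/w11e.png

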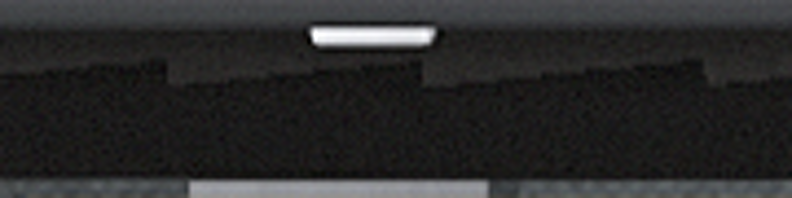

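{"api": "play_rows", "payload": {
  "series": [0,-0.002,0,0,0,-0.0025,0,0,0,-0.0015,0,0,0,0,0,0,0,0,0,0]
}}

```text
time_s: 14.05
tcp_pos: [0.5318, 0.0292, 0.0436]
eef_rot: [7.4, 90.0, -179.9]
contact_force: [-0.3, -2.9, 0.4]
gripper_width: 0.0801
```

```bash
python3 - <<'E'
from h import *
plan([-.0163,.0505,.043])
w=capture("wrist");cv2.imwrite("pics/w12.png",w["img"]);crop(w,260,130,110,60,7,"w12d.png");crop(w,350,295,90,50,8,"w12c.png");crop(w,250,360,180,45,4.4,"w12e.png")
E
```

```text
t 14.05 tcp_case [-0.0165  0.048   0.0436] w 0.0801 F [-0.3 -2.9  0.4] j6 -31.6
 tool shift [ 0.0006 -0.0025 -0.0002] spin 3.141 or -0.0
 tool axes in case cols
 [[-0. -0. -1.]
 [-0. -1.  0.]
 [-1.  0.  0.]]
```

View pics/w12c.png

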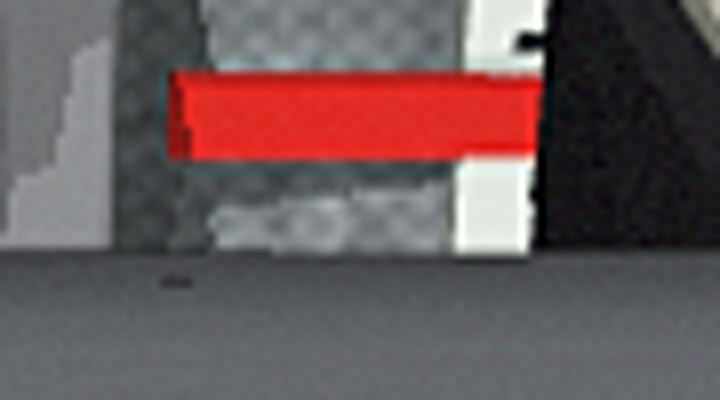

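View pics/w12d.png

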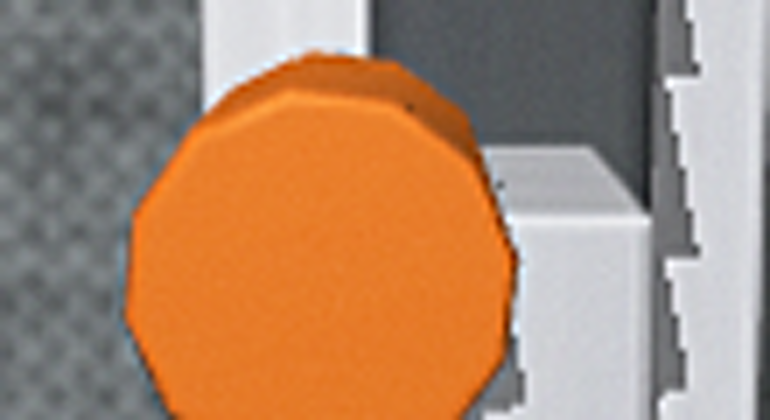

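View pics/w12e.png

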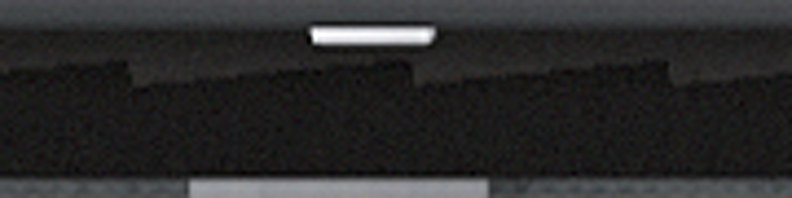

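```bash
python3 - <<'E'
from h import *
w=capture("wrist")
f=lambda u,v,z:np.round(w2c(onz(w,(u,v),z)),4)
print("line",f(395,295+72/8,.008),f(395,295+160/8,.008)," ptr from fin",f(341,130+217/7,.072)[1]+.078,f(335,370.4,.072)[1]+.006)
print(f(341,130+147/7,.032)[1]+.078, "crossbar front edge", f(335,400.4,.074)[1]-.006)
im=cv2.imread("pics/t6.png").astype(int);b,g,r=im[...,0],im[...,1],im[...,2]
roi=np.zeros(r.shape,bool);roi[240:275,285:310]=1
ys,xs=np.nonzero(roi&(r>120)&(g<90)&(b<90));print(list(zip(xs,ys)))
roi[:]=0;roi[255:285,340:375]=1
ys,xs=np.nonzero(roi&(r-b>70)&(g-b>50));print(list(zip(xs,ys)), im[265:278,357:364,::-1].tolist()[::3])
E
```

```text
line [-0.0554  0.0628  0.008 ] [-0.0557  0.0688  0.008 ]  ptr from fin 0.065 0.0649
0.0649 crossbar front edge 0.06359999999999999
[(np.int64(298), np.int64(249)), (np.int64(299), np.int64(249)), (np.int64(298), np.int64(250)), (np.int64(299), np.int64(250)), (np.int64(297), np.int64(251)), (np.int64(298), np.int64(251)), (np.int64(299), np.int64(251)), (np.int64(297), np.int64(252)), (np.int64(298), np.int64(252)), (np.int64(299), np.int64(252)), (np.int64(297), np.int64(253)), (np.int64(298), np.int64(253)), (np.int64(299), np.int64(253)), (np.int64(297), np.int64(254)), (np.int64(298), np.int64(254)), (np.int64(297), np.int64(255)), (np.int64(298), np.int64(255)), (np.int64(297), np.int64(256)), (np.int64(298), np.int64(256)), (np.int64(297), np.int64(257)), (np.int64(298), np.int64(257)), (np.int64(297), np.int64(258)), (np.int64(298), np.int64(258)), (np.int64(297), np.int64(259)), (np.int64(297), np.int64(260)), (np.int64(297), np.int64(261)), (np.int64(296), np.int64(262)), (np.int64(297), np.int64(262)), (np.int64(296), np.int64(263)), (np.int64(297), np.int64(263)), (np.int6
[... 1013 characters left out ...]
)), (np.int64(359), np.int64(273)), (np.int64(360), np.int64(273)), (np.int64(361), np.int64(273)), (np.int64(360), np.int64(274))] [[[150, 151, 147], [55, 51, 46], [61, 55, 52], [69, 62, 58], [67, 62, 58], [66, 59, 56], [69, 64, 61]], [[129, 129, 123], [56, 51, 47], [63, 59, 54], [67, 61, 58], [66, 61, 57], [69, 63, 57], [87, 83, 79]], [[222, 224, 218], [221, 223, 216], [206, 201, 172], [240, 222, 102], [237, 222, 126], [182, 185, 178], [188, 190, 184]], [[130, 130, 130], [132, 132, 133], [129, 125, 107], [208, 183, 95], [155, 146, 113], [131, 133, 132], [131, 131, 130]], [[136, 136, 138], [134, 134, 135], [129, 128, 129], [138, 138, 139], [133, 135, 134], [127, 127, 126], [123, 121, 122]]]
```

{"api": "play_rows", "payload": {
  "series": [0,0,0.0015,0,0,0,0,0,0,0,0,0,0,0,0,0,0,0,0,0],
  "jaw": 42,
  "squeeze": 20
}}

```text
time_s: 14.57
tcp_pos: [0.5322, 0.0297, 0.0443]
eef_rot: [-161.8, 89.8, 10.9]
contact_force: [6.1, -4.8, -2.6]
gripper_width: 0.0524
```

{"api": "play_rows", "payload": {
  "series": [0,0,0,0,0,0,0,0,0,0,0,0,0,0,0,0,0,0,0,0]
}}

```text
time_s: 14.98
tcp_pos: [0.5329, 0.03, 0.0447]
eef_rot: [-159.9, 89.7, 12.8]
contact_force: [6.7, -5.4, -0.2]
gripper_width: 0.0367
```

```bash
python3 - <<'E'
from h import *
plan([-.0163,.0505,.043])
w=capture("wrist");cv2.imwrite("pics/w13.png",w["img"])
E
```

```text
t 14.98 tcp_case [-0.0154  0.049   0.0447] w 0.0367 F [ 6.7 -5.4 -0.2] j6 -31.7
 tool shift [ 0.0017 -0.0015  0.0009] spin -3.141 or 0.001
 tool axes in case cols
 [[ 0.004  0.001 -1.   ]
 [ 0.002 -1.    -0.001]
 [-1.    -0.002 -0.004]]
```

View pics/w13.png

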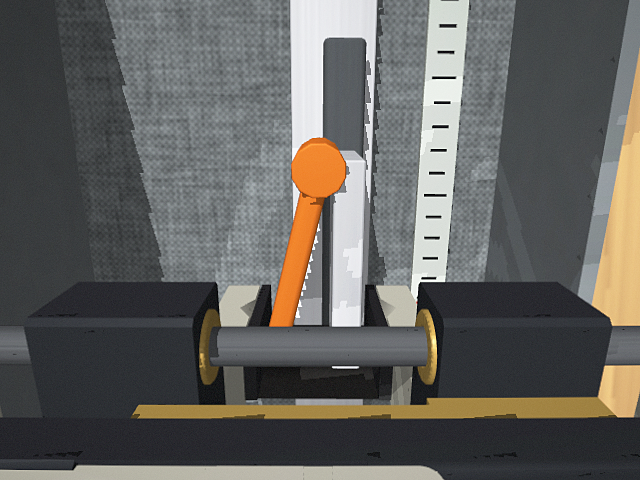

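{"api": "play_rows", "payload": {
  "series": [0,0,0,0,0,0,0,0,0,0,0,0,0,0,0,0,0,0,0,0],
  "jaw": 0,
  "squeeze": 25
}}

```text
time_s: 15.45
tcp_pos: [0.5308, 0.0295, 0.0443]
eef_rot: [-162.2, 90.0, 10.4]
contact_force: [-1.1, -3.5, 6.6]
gripper_width: 0.0174
```

{"api": "play_rows", "payload": {
  "series": [0,0,0,0,0,0,0,0,0,0,0,0,0,0,0,0,0,0,0,0]
}}

```text
time_s: 15.87
tcp_pos: [0.5307, 0.0295, 0.0443]
eef_rot: [-162.9, 90.0, 9.8]
contact_force: [-0.5, -3.3, 6.8]
gripper_width: 0.0172
```

```bash
python3 - <<'E'
from h import *
plan([-.0163,.0505,.043])
w=capture("wrist");cv2.imwrite("pics/w14.png",w["img"]);crop(w,260,130,110,60,7,"w14d.png");crop(w,250,360,180,45,4.4,"w14e.png")
c=capture("scene");crop(c,180,100,260,200,3,"s14.png")
E
```

```text
t 15.87 tcp_case [-0.0176  0.0482  0.0443] w 0.0172 F [-0.5 -3.3  6.8] j6 -31.7
 tool shift [ 0.0013 -0.0023 -0.0013] spin -3.141 or 0.0
 tool axes in case cols
 [[ 0.001  0.    -1.   ]
 [ 0.    -1.    -0.   ]
 [-1.    -0.    -0.001]]
```

View pics/w14.png

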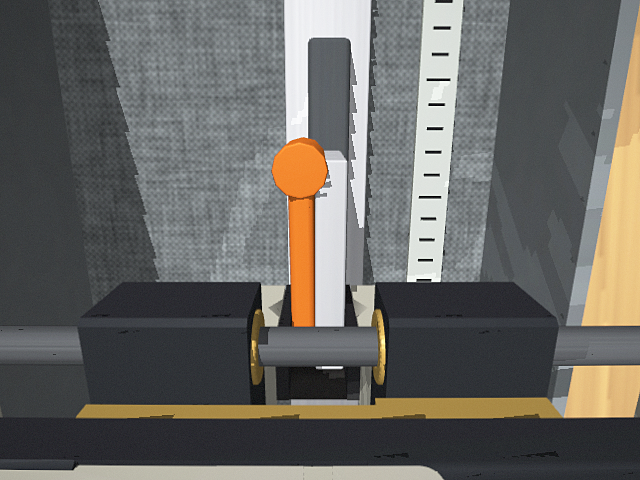

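View pics/w14d.png

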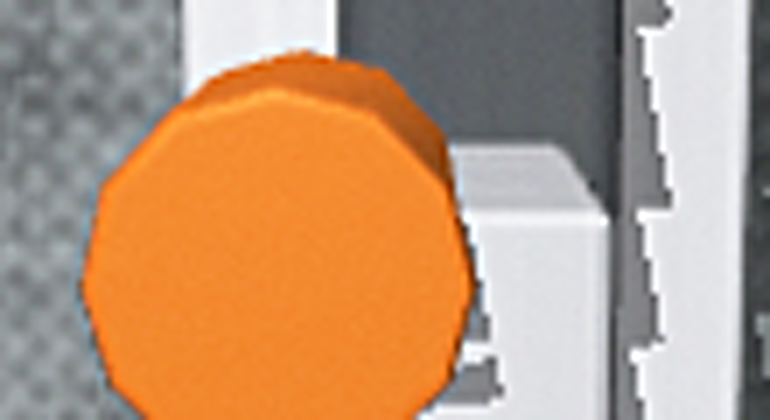

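View pics/s14.png

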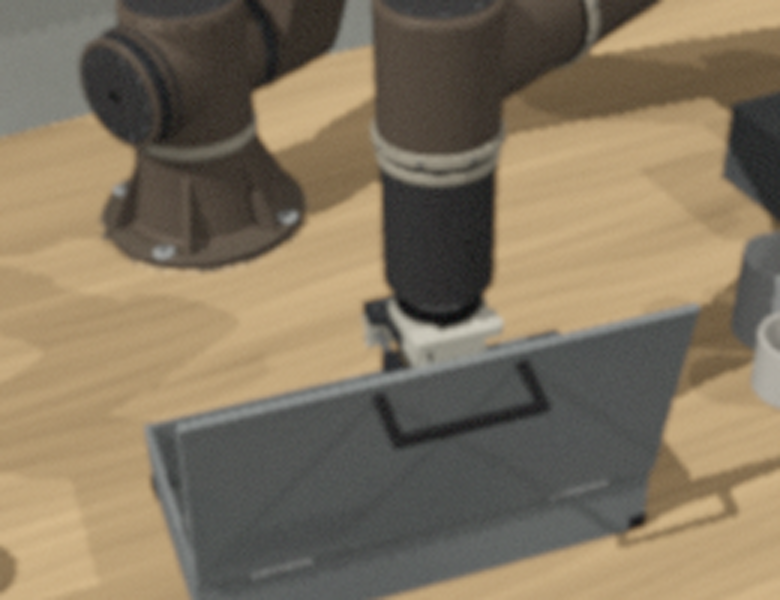

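The wrist view shows the orange lever flat along the fin. The fin's back edge is still at row 161, so the leg hasn't slipped, and the lid is back on its stop. I'll hold briefly and then hand in.

{"api": "play_rows", "payload": {
  "series": [0,0,0,0,0,0,0,0,0,0,0,0,0,0,0,0,0,0,0,0]
}}

```text
time_s: 16.38
tcp_pos: [0.5307, 0.0295, 0.0443]
eef_rot: [-163.1, 90.0, 9.6]
contact_force: [0.4, -3.1, 4.9]
gripper_width: 0.0173
```

```bash
python3 - <<'E'
from h import *
plan([-.0163,.0505,.043])
print(close_job())
E
```

```text
t 16.38 tcp_case [-0.0176  0.0482  0.0443] w 0.0173 F [ 0.4 -3.1  4.9] j6 -31.7
 tool shift [ 0.0013 -0.0023 -0.0013] spin -3.141 or 0.0
 tool axes in case cols
 [[ 0.001  0.    -1.   ]
 [ 0.    -1.    -0.   ]
 [-1.    -0.    -0.001]]
the job is handed in; nothing more can be done
None
```

I handed the job in at 16.4 s of the 64 s. The arm is still holding the leg at the mark, with fin and lever pinched between the fingers; no verdict is reported.

- **Lid:** I lifted it by its bar onto its stop. The last scene picture shows it leaning back past upright.
- **Leg:** I pushed it out by the crossbar with the lever still open, and stopped it there for well over 0.2 s before closing.
- **Lever:** I squeezed it shut against the fin at 25 N. The last wrist picture shows it flat along the fin, and the leg did not slip. The opening reads 17.3 mm against a nominal 18.5 mm. It also read low on the lid bar, 9.4 mm for 10 mm.

**Position at the mark:** the two cameras disagree slightly. By the wrist camera the pointer is about 0.7 mm short of the mark; by the top camera it is about 1–2 mm past it. Both are inside the 6 mm tolerance.

**Not measured:** I had no direct reading of the finger forces on fin and lever. The cups, jug and tamper, and the knob and foot in the case, were not touched as far as the pictures show, but I did not re-measure them at the end.

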